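Slide the blown cheese wheel off the ripening board into the reject crate

ROBOT

A 7-joint arm with a two-finger parallel gripper is mounted at the origin on the work surface. World frame = base frame: x ahead of the robot, y to its left, z up, the work surface at z = 0. Lengths are in m, angles in rad, forces in N, time in s.
With the tool pointing down it reaches from about 0.4 to 0.85 m from the base axis. Payload 4.4 kg.
Tool frame: the origin (TCP) lies midway between the tips of the shut fingers; the grasp point (between the pads) lies 19 mm behind it (manip.hold_point_z is the distance from the TCP to the grasp point, in m); y points along the fingers, x is the direction in which the jaws open and shut, and the axes are right-handed (so a half turn about y gives the same grasp; the last joint's range is limited). The gripper opens to 94 mm and grips with 3 to 60 N. Pads are 16 mm wide; open, the fingers measure 119 mm over their backs; the gripper's body (75 mm by 177 mm) begins 78 mm behind the grasp point.
Start: joints at [-1.252, 0.628, 0.038, 1.517, -0.027, 0.996, -0.02], TCP at [0.244, 0.602, 0.205] pointing down, gripper open.
Joint ranges: [-3.06, 3.06], [-0.37, 2.12], [-1.25, 1.32], [0.18, 2.47], [-1.1, 4.24], [0.23, 1.98], [-2.94, 2.94]. Speed limits (rad/s): [2.57, 2.57, 3.14, 3.14, 3.14, 3.14, 3.14].

INTERFACE

Orientations are given as a rotation vector (axis times angle).
In Python, from plant import manip gives the robot as it stands.
- The arm moves only by the shell command python3 -m jog 'ROWS'. ROWS is JSON, a list of rows, each a list of 3 entries, a list of its own where there are three numbers: the shift along the world's x, y, z in mm, then the turn, a rotation vector about the world's x, y, z in rad, then the closure, from 0 (fully open) to 1 (shut). A call has 1 to 20 rows; each row is the pose to reach, as a shift and turn from the pose commanded when the call began; what a row does not reach only later rows make up. A row lasts 1/10 s, in which the tool goes at most 50 mm and 8.59 degrees, less where a joint would pass 70% of its speed; a pose out of reach is approached as far as the arm can. A call with a gripper value outside its range is refused whole. The fingers move at their own pace and stop on an object; the grip force is fixed at half the most. Time passes only in rows, so rows that repeat a pose let the fingers close. It gives the time, the measured TCP pose, the force and the opening at its end, in the units of the state.
- manip.state(): the state, without advancing time (a new reading comes with each control period).
- manip.get_image(name): name is "scene" or "top" or "wrist"; returns a dict with "frame" (480x640x3 uint8, red, green, blue), "depth" (480x640 float32, m along the optical axis (not along the pixel's ray), 0 where there is no reading), "fx", "fy", "cx", "cy" (pixels), "world_from_camera" (4x4, takes a point from camera to world coordinates); the wrist camera has in their place "hand_eye" (4x4, takes a point from camera to tool coordinates, whose origin is the TCP and whose axes are the tool frame's). Camera axes: x right, y down, z forward; pixel columns grow to the right and rows downward; lengths in m; the calibration is good to about 2 mm. The wrist camera is an equidistant fisheye: a pixel r from the principal point sees the ray r / f radians off the axis. A picture is of the moment at which its call begins: read the wrist's pose just before it.
- manip.hand_in(): hands the job in, once; it reports no verdict.
The state is a dict: "t": time; "joints": joint angles; "qd": joint speeds; "effort": joint torques, N m; "tcp_pos": TCP position; "orientation": TCP orientation; "force": force on the tool from outside, world axes, zero at the start; "moment": the same for the moment, N m; "grip_width": finger opening in m.
Only numpy, scipy, OpenCV 4.12 (cv2) and the standard library are available. Lean on these libraries where they do the work, as an engineer would, in place of code of your own. Each camera call takes 0.05 s, during which the arm holds its last target. There are 200 camera calls.

TASK

One of the three small cheese wheels on the raised ripening board has blown: its top has swollen up into a cracked dome, while the other two are flat. Slide the blown wheel off the side of the board so that it drops into the grey reject crate tucked under that side, and leave it lying in the crate. Leave the two sound wheels where they lie on the board and the tools on the bench as they are.

Things in the scene. Friction and masses are not known exactly. Their poses are not given: they have to be found in the camera images.
- stand: fixed steel riser with a wooden board: 150 mm wide (x), 500 mm long (y), 24 mm thick, no rim, top 150 mm above the bench. Origin on the bench under the board's middle; x points across the board to the crate (crate-side edge at x = +75 mm, other edge at -75), y along the board, z up. The wheels stand in a row along y, 130 mm apart, near x = 0
- crate: open grey plastic container, 300 mm (x) by 400 mm (y) by 120 mm high, walls and floor 5 mm, fixed. Origin on the bench under its middle, z up. Its long side runs along the board, tucked 5 to 30 mm under the crate-side edge with its rim 6 mm below the board's underside, so no gap is left; it may be shifted 20 mm along the board and turned 2 degrees
- blown: the reject: a round cheese wheel about 103 mm in diameter (90 mm flat foot, widest 22 mm up), rim about 40 mm high, its top swollen to a dome 68 mm high in the middle with dark cracks across it; 0.3 to 0.5 kg, slides on the board. Too wide for the gripper. Origin at the centre of its underside, z up as it stands
- blown_center (a point): the middle of the blown wheel, on its axis 30 mm above its underside
- sound_a: sound cheese wheel, flat top, 101 mm in diameter and 45 mm high, loose on the board. Origin at the centre of its underside, z up
- sound_b: the other sound cheese wheel, same size and shape as sound_a
- brush: rind brush lying on the bench beside one end of the riser: wooden block 150 mm (its x) by 52 mm on pale bristles, 44 mm high. Origin at the centre of its underside. To be left alone
- trier: cheese trier lying on the bench beside the other end of the riser: steel rod along its x with an 84 mm wooden cross handle, 160 mm long, 22 mm high. Origin on the bench near its middle. To be left alone
Things that resemble listed ones, but are neither listed nor needed, are in the scene too. Leave any pink or red look-alike of the sound_a alone.

How it is judged:
By the outcome, as a careful person would: the job done as asked, in the order asked, and still so for the second after the job is handed in, with the robot touching nothing.
It also fails if it takes over 32 s, if anything falls off the work surface, if the arm or the gripper's body presses on something with over 40 N, if the wrist force passes 120 N, or if a joint passes its speed limit or range.

## Working session

There is one attempt and no reset: what is moved stays moved. The work goes in short steps, Python scripts to look and compute and a shell command to move; the robot and the scene stay as the last step left them, time stands still between calls to the robot, and variables do not carry over. Pictures are saved under pics/ and viewed, about 8 in all and at most 12, crops included, and the job is handed in when it is done.

```bash
mkdir -p pics
cat > h.py <<'E'
import numpy as np, cv2
from plant import manip
def grab(n):
    im=manip.get_image(n); np.savez('pics/%s.npz'%n,**{k:np.array(v) for k,v in im.items()})
    return im
def world(im,u,v):
    d=np.median(im['depth'][v-1:v+2,u-1:u+2]); 
    p=np.array([(u-im['cx'])/im['fx']*d,(v-im['cy'])/im['fy']*d,d,1]); return (im['world_from_camera']@p)[:3]
E
python3 - <<'E'
from h import *
print(manip.state())
for n in ('scene','top'):
    im=grab(n); cv2.imwrite('pics/%s0.png'%n,im['frame'][:,:,::-1]); print(n,im['world_from_camera'])
E
```

```text
{'t': 0.0, 'joints': array([-1.25177891,  0.62931852,  0.03847261,  1.51833556, -0.02702029,
        0.99630776, -0.0200432 ]), 'qd': array([-0.00051738,  0.00021912, -0.00097784,  0.00069695, -0.00065439,
       -0.00049619, -0.00101421]), 'effort': array([-1.47185696e-03, -5.49743485e+01,  1.14316721e+00, -1.86632377e+01,
       -5.21282922e-02,  2.34315387e-02,  1.45202353e-04]), 'tcp_pos': array([0.24374147, 0.60186276, 0.20458296]), 'orientation': array([-1.36813557, -0.92006121,  0.92256938]), 'force': array([-0.20635662, -0.0490335 ,  0.07262863]), 'moment': array([ 0.03588821, -0.04267191, -0.02262909]), 'grip_width': 0.09450522248234682}
scene [[-0.85483206  0.43416454 -0.28418884  0.86933007]
 [ 0.51889266  0.71147722 -0.47386768  0.62781924]
 [-0.00354266 -0.55254079 -0.83347833  1.10680541]
 [ 0.          0.          0.          1.        ]]
top [[ 1.27682103e-03 -9.87996392e-01  1.54471677e-01  2.65522620e-01]
 [-9.99994349e-01 -1.74187256e-03 -2.87528434e-03  6.65286462e-02]
 [ 3.10984053e-03 -1.54467133e-01 -9.87993033e-01  1.90625391e+00]
 [ 0.00000000e+00  0.00000000e+00  0.00000000e+00  1.00000000e+00]]
```

View pics/scene0.png

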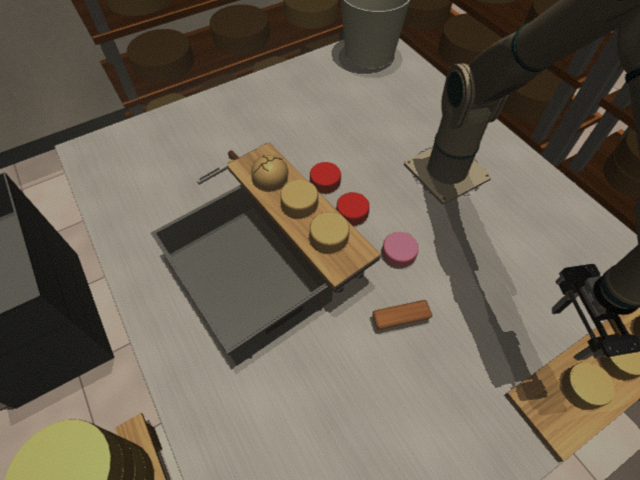

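View pics/top0.png

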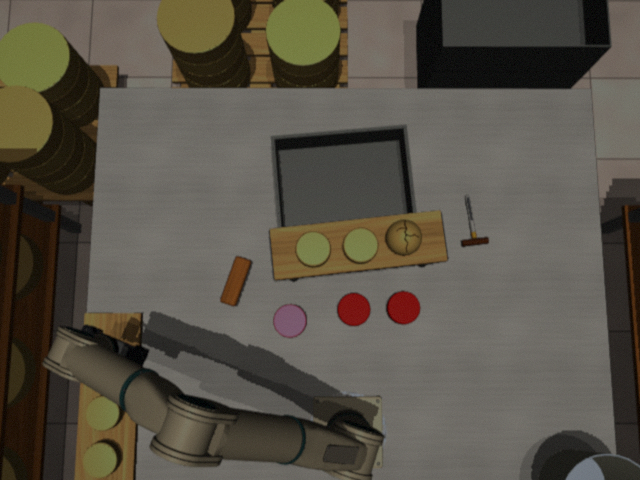

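```bash
python3 -c "
from h import *
from scipy.spatial.transform import Rotation as R
print(R.from_rotvec(manip.state()['orientation']).as_matrix())"
```

```text
[[ 3.75354048e-01 -5.89039456e-04 -9.26881325e-01]
 [ 9.26880027e-01 -1.55170341e-03  3.75354509e-01]
 [-1.65934353e-03 -9.99998623e-01 -3.64692494e-05]]
```

Run:
```python
from h import *
im={k:v for k,v in np.load('pics/top.npz').items()}
H,W=im['depth'].shape; u,v=np.meshgrid(np.arange(W),np.arange(H)); d=im['depth']
P=np.stack([(u-im['cx'])/im['fx']*d,(v-im['cy'])/im['fy']*d,d,np.ones_like(d)],-1)@im['world_from_camera'].T
P=P[...,:3]
reg=(u>255)&(u<460)&(v>195)&(v<290)
b=reg&(abs(P[...,2]-.15)<.008); Q=P[b]
r=cv2.minAreaRect(Q[:,:2].astype(np.float32)); print('board',r,cv2.boxPoints(r),np.median(Q[:,2]))
w=(reg&(P[...,2]>.175)).astype(np.uint8)
n,l,s,c=cv2.connectedComponentsWithStats(w)
for i in range(1,n):
    if s[i,4]<100: continue
    q=P[l==i]; (x,y),rad=cv2.minEnclosingCircle(q[:,:2].astype(np.float32)); print('wheel',c[i],x,y,rad,q[:,2].max(),np.median(q,0))
for n,(a,bb) in dict(crate=(345,180),tl=(274,137),tr=(405,128),bushel=(237,281),trier=(475,241),red1=(404,308),red2=(354,309),pink=(290,320)).items(): print(n,P[bb,a])
k=reg&(P[...,2]>.09)&(P[...,2]<.135)
reg2=(u>260)&(u<425)&(v>115)&(v<235); k=reg2&(P[...,2]>.11)&(P[...,2]<.128)
r=cv2.minAreaRect(P[k][:,:2].astype(np.float32)); print('rim',r,cv2.boxPoints(r))
```

```text
board ((0.540218710899353, -0.02836570143699646), (0.15180326998233795, 0.5060244798660278), 6.388404846191406) [[ 0.43663627  0.21463004]
 [ 0.4929405  -0.28825226]
 [ 0.64380115 -0.27136144]
 [ 0.58749694  0.23152086]] 0.14970670117224716
wheel [403.63936064 236.41858142] 0.4322037994861603 -0.05846739187836647 0.20844264328479767 1.9062539111526178 [ 0.55254895 -0.15318036  0.20330769]
wheel [360.01706827 244.76506024] 0.4222152829170227 0.008562812581658363 0.1671707034111023 1.9062539111526178 [ 0.53070895 -0.03203601  0.19441461]
wheel [312.61952191 248.37948207] 0.5220487117767334 0.10115800052881241 0.0503249354660511 0.20608001255645525 [0.52090506 0.09980023 0.19427891]
crate [0.76745556 0.00303771 0.00485502]
tl [0.86689035 0.21912237 0.12780373]
tr [ 0.89985054 -0.17494789  0.11665056]
bushel [0.44297483 0.33179835 0.04165301]
trier [ 0.56882617 -0.39574464  0.02867956]
red1 [ 0.36223043 -0.17128502  0.04513392]
red2 [ 0.3592705  -0.02150648  0.04032496]
pink [0.3260581  0.17027571 0.04391159]
rim ((0.7560188174247742, 0.014206185936927795), (0.2819466292858124, 0.4125783443450928), 5.083755970001221) [[ 0.5973204   0.20719194]
 [ 0.6338797  -0.2037634 ]
 [ 0.91471726 -0.17877957]
 [ 0.8781579   0.23217577]]
```

The scene view shows the blown wheel, cracked dome and all, at pixel (269,172). In the top view it is at (404,237), on the -y end of the board. The flat sound wheels are at (360,245) and (313,248) in the top view, with two red look-alikes and one pink one on the bench. The board is turned +6.4° and its z reads 0.150, as it should. Next I'll raise the tool and go to the spot behind the wheel.

```bash
python3 -m jog '[[[0,0,40],[0,0,0],0.2],[[0,0,80],[0,0,0],0.4],[[20,-40,115],[0,0,0.05],0.4],[[40,-85,115],[0,0,0.1],0.4],[[60,-130,115],[0,0,0.15],0.4],[[80,-175,115],[0,0,0.2],0.4],[[100,-220,115],[0,0,0.25],0.4],[[120,-265,115],[0,0,0.3],0.4],[[140,-310,115],[0,0,0.35],0.4],[[160,-355,115],[0,0,0.4],0.4],[[175,-400,115],[0,0,0.45],0.4],[[180,-450,115],[0,0,0.496],0.4],[[186,-500,115],[0,0,0.496],0.4],[[192,-548,115],[0,0,0.496],0.4],[[198,-596,115],[0,0,0.496],0.4],[[204,-644,115],[0,0,0.496],0.4],[[210,-692,115],[0,0,0.496],0.4],[[216,-735,115],[0,0,0.496],0.4],[[221,-765,115],[0,0,0.496],0.4],[[221,-765,115],[0,0,0.496],0.4]]'
python3 - <<'E'
from h import *
from scipy.spatial.transform import Rotation as R
s=manip.state(); print(s['t'],s['tcp_pos'],s['joints'],s['grip_width']); M=R.from_rotvec(s['orientation']).as_matrix(); print(M)
im=grab('wrist'); np.savez('pics/wp.npz',p=s['tcp_pos'],M=M); print(im['hand_eye'],im['fx'],im['cx'],im['cy'])
cv2.imwrite('pics/wrist1.png',im['frame'][:,:,::-1])
E
```

```text
t: 2.1
tcp_pos: [0.4644, -0.1675, 0.3202]
orientation: [-1.16, -1.283, 1.287]
force: [0.4, 0.0, -0.1]
grip_width: 0.0563
2.1 [ 0.46443274 -0.16752091  0.32020014] [ 0.0655969   0.28776377  0.29413371  1.7802511  -0.09006479  1.08653387
  2.06463505] 0.05629943015980834
[[-1.03388632e-01 -4.98483751e-04 -9.94640911e-01]
 [ 9.94637608e-01 -2.67734685e-03 -1.03386947e-01]
 [-2.61146200e-03 -9.99996292e-01  7.72617914e-04]]
[[ 9.99999166e-01  2.89743248e-04 -1.25822554e-03  5.74908132e-04]
 [ 1.29030856e-03 -2.59550508e-01  9.65728672e-01 -1.78851123e-01]
 [-4.67597151e-05 -9.65729491e-01 -2.59550666e-01  7.54772526e-02]
 [ 0.00000000e+00  0.00000000e+00  0.00000000e+00  1.00000000e+00]] 371.64829954431775 322.7757096878531 237.8383392222621
```

View pics/wrist1.png

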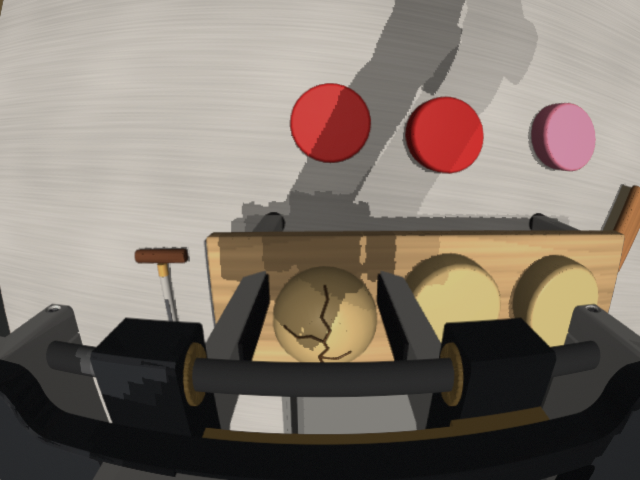

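The wrist view confirms the cracked dome at pixel (325,318) between the fingers, with flat wheels at (457,290) and (555,295). The crate's end wall, at about u=293, seems to lie inside the wheel's width, so I'll measure that wall before pushing.

Run:
```python
from h import *
im=grab('top'); 
H,W=im['depth'].shape; u,v=np.meshgrid(np.arange(W),np.arange(H)); d=im['depth']
P=(np.stack([(u-im['cx'])/im['fx']*d,(v-im['cy'])/im['fy']*d,d,np.ones_like(d)],-1)@im['world_from_camera'].T)[...,:3]
c=np.array([.5402,-.0284]); a=np.deg2rad(6.39); X=np.array([np.cos(a),np.sin(a)]); Y=np.array([-np.sin(a),np.cos(a)])
S=np.stack([(P[...,:2]-c)@X,(P[...,:2]-c)@Y,P[...,2]],-1)
for vv in range(130,214,12):
    print(vv,[tuple(np.round(S[vv,k]*1000).astype(int)) for k in range(400,420,2)])
print('left',[tuple(np.round(S[180,k]*1000).astype(int)) for k in range(268,290,2)])
f=im['frame'][110:290,255:455,::-1]; cv2.imwrite('pics/crop.png',cv2.resize(f,None,fx=4,fy=4,interpolation=cv2.INTER_CUBIC)[:600])
# wrist cloud
w={k:x for k,x in np.load('pics/wrist.npz').items()}; q=np.load('pics/wp.npz')
x=(u-w['cx']);y=(v-w['cy']);r=np.hypot(x,y)+1e-9;th=r/w['fx'];d=w['depth']
C=np.stack([x/r*np.tan(th)*d,y/r*np.tan(th)*d,d,np.ones_like(d)],-1)@w['hand_eye'].T
Wd=C[...,:3]@q['M'].T+q['p']; T=np.stack([(Wd[...,:2]-c)@X,(Wd[...,:2]-c)@Y,Wd[...,2]],-1)
m=(u>272)&(u<378)&(v>265)&(v<355)&(T[...,2]>.194)&(T[...,2]<.225)
t=T[m]; print('dome top',t[t[:,2]>np.percentile(t[:,2],90)].mean(0), t.min(0),t.max(0))
m=(v>265)&(v<300)&(u>430)&(u<600)&(T[...,2]>.185)&(T[...,2]<.2); print('sound tops x,y range',T[m].min(0),T[m].max(0))
m=(u>205)&(u<625)&(v>230)&(v<270)&(abs(T[...,2]-.15)<.006);print('board',T[m].min(0),T[m].max(0))
```

```text
130 [(np.int64(343), np.int64(-173), np.int64(97)), (np.int64(342), np.int64(-179), np.int64(100)), (np.int64(334), np.int64(-181), np.int64(120)), (np.int64(334), np.int64(-188), np.int64(118)), (np.int64(376), np.int64(-216), np.int64(-9)), (np.int64(372), np.int64(-221), np.int64(2)), (np.int64(375), np.int64(-229), np.int64(-10)), (np.int64(371), np.int64(-234), np.int64(0)), (np.int64(370), np.int64(-240), np.int64(0)), (np.int64(371), np.int64(-248), np.int64(-7))]
142 [(np.int64(326), np.int64(-179), np.int64(30)), (np.int64(311), np.int64(-178), np.int64(76)), (np.int64(302), np.int64(-179), np.int64(102)), (np.int64(299), np.int64(-184), np.int64(111)), (np.int64(295), np.int64(-188), np.int64(121)), (np.int64(331), np.int64(-215), np.int64(4)), (np.int64(330), np.int64(-221), np.int64(4)), (np.int64(328), np.int64(-227), np.int64(9)), (np.int64(329), np.int64(-234), np.int64(5)), (np.int64(329), np.int64(-241), np.int64(0))]
154 [(np.int64(293), np.int64(-177), np.int64(10)), (np.int64(279), np.int64(-176), np.int64(56)), (np.int64(271), np.int64(-178), np.int64(82)), (np.i
[... 2335 characters left out ...]
, np.int64(236), np.int64(1)), (np.int64(221), np.int64(223), np.int64(127)), (np.int64(222), np.int64(217), np.int64(121)), (np.int64(234), np.int64(213), np.int64(75)), (np.int64(250), np.int64(210), np.int64(12)), (np.int64(251), np.int64(204), np.int64(5)), (np.int64(252), np.int64(198), np.int64(-1)), (np.int64(251), np.int64(192), np.int64(1)), (np.int64(246), np.int64(185), np.int64(18))]
dome top [ 0.0011756  -0.12933686  0.216571  ] [-0.04263761 -0.17370256  0.19400417] [ 0.03076883 -0.08400145  0.22017152]
sound tops x,y range [-0.05648304 -0.03239493  0.18500952] [-0.01181625  0.17805105  0.19702541]
board [-0.07548388 -0.25250716  0.14401172] [-0.02633932  0.25479378  0.15589105]
```

View pics/crop.png

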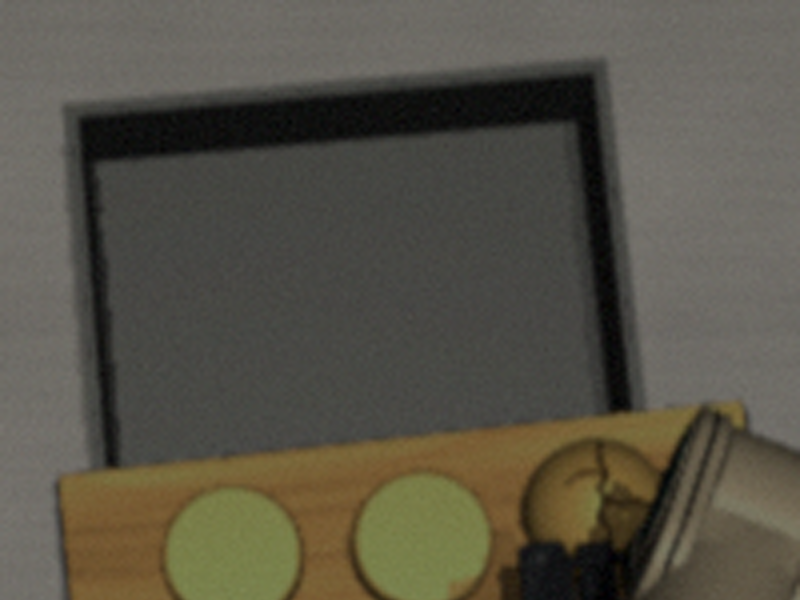

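The crate's inner end wall is at stand y ≈ -175 mm. The wheel's centre is at (0, -129) mm and its rim reaches -180, so a straight push would catch that wall. I'll push about 16° toward the crate's middle instead, with the two half-open fingers cradling the wheel. First comes the turn and descent behind it.

```bash
python3 -m jog '[[[10,-11,-20],[0,0,0.14],0.4],[[20,-22,-40],[0,0,0.28],0.4],[[20,-22,-75],[0,0,0.28],0.4],[[20,-22,-110],[0,0,0.28],0.4],[[20,-22,-135],[0,0,0.28],0.4],[[20,-22,-150],[0,0,0.28],0.4],[[20,-22,-157],[0,0,0.28],0.4],[[20,-22,-157],[0,0,0.28],0.4],[[20,-22,-157],[0,0,0.28],0.4]]'
python3 - <<'E'
from h import *
from scipy.spatial.transform import Rotation as R
s=manip.state(); print(s['t'],s['tcp_pos'],s['force'],s['joints'][-1]); M=R.from_rotvec(s['orientation']).as_matrix(); print(np.degrees(np.arctan2(M[1,0],M[0,0])))
a=np.deg2rad(6.39); p=s['tcp_pos'][:2]-[.5402,-.0284]; print('stand',p@[np.cos(a),np.sin(a)],p@[-np.sin(a),np.cos(a)])
im=grab('wrist'); cv2.imwrite('pics/wrist2.png',im['frame'][:,:,::-1])
E
```

```text
t: 3.1
tcp_pos: [0.4856, -0.1839, 0.1642]
orientation: [-0.998, -1.493, 1.492]
force: [-0.1, -0.2, -0.3]
grip_width: 0.0564
3.1 [ 0.48558558 -0.18394158  0.16418034] [-0.13291334 -0.17887873 -0.2964878 ] 2.4159174050176953
112.47929535911194
stand -0.07158619342537695 -0.1484969200796779
```

View pics/wrist2.png

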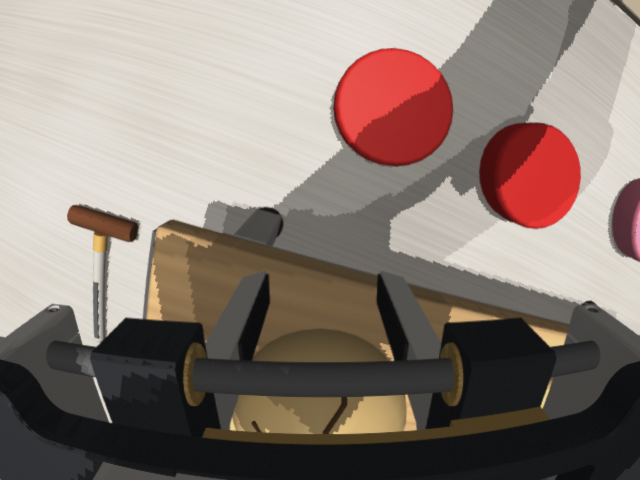

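The wheel sits centred between the fingers, with its dome at about u=320. I'll push 100 mm along heading 22.5°, then check.

```bash
python3 -m jog '[[[7,3,0],[0,0,0],0.4],[[15,6,0],[0,0,0],0.4],[[22,9,0],[0,0,0],0.4],[[29,12,0],[0,0,0],0.4],[[36,15,0],[0,0,0],0.4],[[43,18,0],[0,0,0],0.4],[[50,21,0],[0,0,0],0.4],[[57,24,0],[0,0,0],0.4],[[64,27,0],[0,0,0],0.4],[[71,29,0],[0,0,0],0.4],[[78,32,0],[0,0,0],0.4],[[85,35,0],[0,0,0],0.4],[[92,38,0],[0,0,0],0.4],[[92,38,0],[0,0,0],0.4]]'
python3 - <<'E'
from h import *
s=manip.state()
a=np.deg2rad(6.39); p=s['tcp_pos'][:2]-[.5402,-.0284]; print('stand',p@[np.cos(a),np.sin(a)],p@[-np.sin(a),np.cos(a)])
t=grab('top'); f=t['frame'][110:320,255:455,::-1]; t2=cv2.resize(f,(400,420),interpolation=cv2.INTER_CUBIC)
im=grab('scene'); f=im['frame'][120:330,150:400,::-1]; f=cv2.resize(f,(400,336),interpolation=cv2.INTER_CUBIC); f=cv2.copyMakeBorder(f,0,84,0,0,cv2.BORDER_CONSTANT)
cv2.imwrite('pics/push1.png',np.hstack([t2,f]))
E
```

```text
t: 4.55
tcp_pos: [0.5789, -0.1456, 0.1635]
orientation: [-0.999, -1.494, 1.491]
force: [-0.4, 0.2, -0.2]
grip_width: 0.0566
stand 0.025369220119475934 -0.12078284347797942
```

View pics/push1.png

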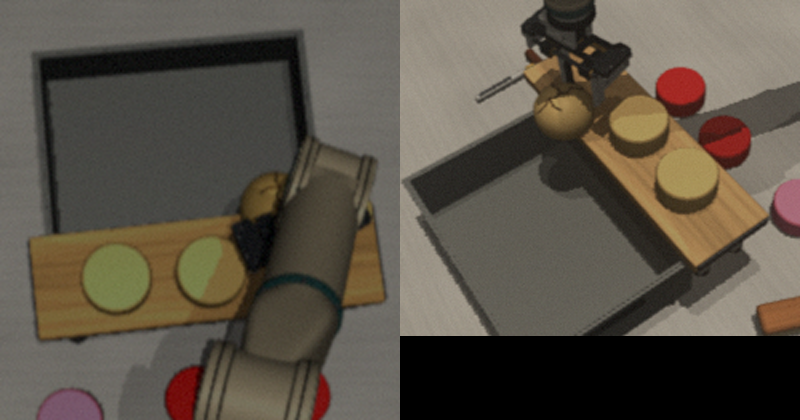

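The wheel hangs over the edge, clear of the crate's end wall by about 15 mm, and the neighbouring wheel hasn't moved. Next I'll push it the rest of the way.

```bash
python3 -m jog '[[[7,3,0],[0,0,0],0.4],[[15,6,0],[0,0,0],0.4],[[23,9,0],[0,0,0],0.4],[[31,12,0],[0,0,0],0.4],[[39,14,0],[0,0,0],0.4],[[39,14,0],[0,0,0],0.4],[[39,14,0],[0,0,0],0.4]]'
python3 - <<'E'
from h import *
t=grab('top'); f=t['frame'][110:320,255:455,::-1]; t2=cv2.resize(f,(400,420),interpolation=cv2.INTER_CUBIC)
im=grab('scene'); f=im['frame'][120:330,150:400,::-1]; f=cv2.resize(f,(400,336),interpolation=cv2.INTER_CUBIC); f=cv2.copyMakeBorder(f,0,84,0,0,cv2.BORDER_CONSTANT)
cv2.imwrite('pics/push2.png',np.hstack([t2,f]))
E
```

```text
t: 5.35
tcp_pos: [0.616, -0.1323, 0.1632]
orientation: [-0.997, -1.491, 1.492]
force: [0.0, -0.0, -0.0]
grip_width: 0.0564
```

View pics/push2.png

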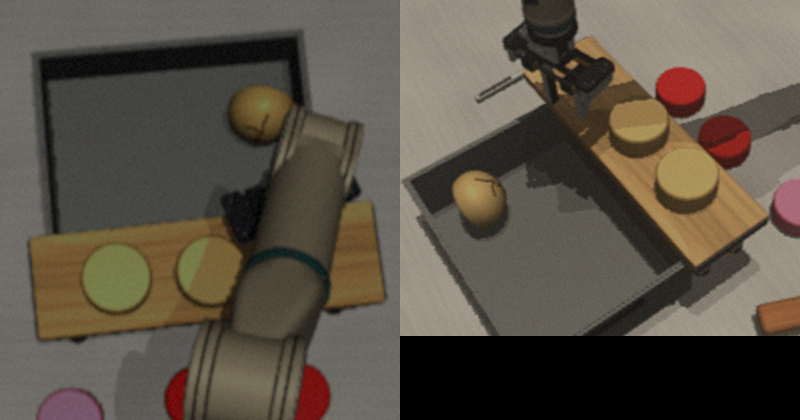

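The wheel has dropped into the crate and may still be rolling. I'll lift straight up and back off, then check that it has come to rest.

```bash
python3 -m jog '[[[0,0,20],[0,0,0],0.4],[[0,0,55],[0,0,0],0.4],[[0,0,95],[0,0,0],0.4],[[0,0,135],[0,0,0],0.4],[[-20,-30,160],[0,0,0],0.4],[[-50,-65,180],[0,0,0],0.4],[[-80,-100,180],[0,0,0],0.4],[[-110,-130,180],[0,0,0],0.4],[[-125,-165,180],[0,0,0],0.4],[[-135,-200,180],[0,0,0],0.4],[[-135,-200,180],[0,0,0],0.4],[[-135,-200,180],[0,0,0],0.4],[[-135,-200,180],[0,0,0],0.4],[[-135,-200,180],[0,0,0],0.4],[[-135,-200,180],[0,0,0],0.4]]'
python3 - <<'E'
from h import *
def top():
    im=grab('top'); H,W=im['depth'].shape; u,v=np.meshgrid(np.arange(W),np.arange(H)); d=im['depth']
    P=(np.stack([(u-im['cx'])/im['fx']*d,(v-im['cy'])/im['fy']*d,d,np.ones_like(d)],-1)@im['world_from_camera'].T)[...,:3]
    m=(u>283)&(u<400)&(v>145)&(v<208)&(P[...,2]>.02)&(P[...,2]<.12)&(im['frame'][...,0]>im['frame'][...,2]*1.5); q=P[m]
    print('blown',m.sum(),np.median(q,0),q.min(0),q.max(0)); return im
t=top()
for a in [(313,248),(360,245)]:
    print(world(t,*a))
s=manip.get_image('scene'); t=top()
f=t['frame'][110:320,210:510,::-1]; t2=cv2.resize(f,(500,350),interpolation=cv2.INTER_CUBIC)
f=s['frame'][120:330,150:400,::-1]; f=cv2.resize(f,(300,252),interpolation=cv2.INTER_CUBIC); f=cv2.copyMakeBorder(f,0,98,0,0,cv2.BORDER_CONSTANT)
cv2.imwrite('pics/end.png',np.hstack([t2,f]))
E
```

```text
t: 6.95
tcp_pos: [0.4816, -0.3313, 0.3435]
orientation: [-0.997, -1.493, 1.492]
force: [0.3, -0.3, -1.2]
grip_width: 0.0564
blown 615 [ 0.8258695  -0.11614687  0.07312336] [ 0.79281728 -0.16394619  0.03598209] [ 0.86302271 -0.06991006  0.09835572]
[0.52118415 0.09957676 0.19584249]
[ 0.5294167  -0.03178163  0.19900628]
blown 621 [ 0.82616226 -0.11654628  0.07252457] [ 0.79480059 -0.16272518  0.03121944] [ 0.86035401 -0.06999403  0.09875361]
```

View pics/end.png

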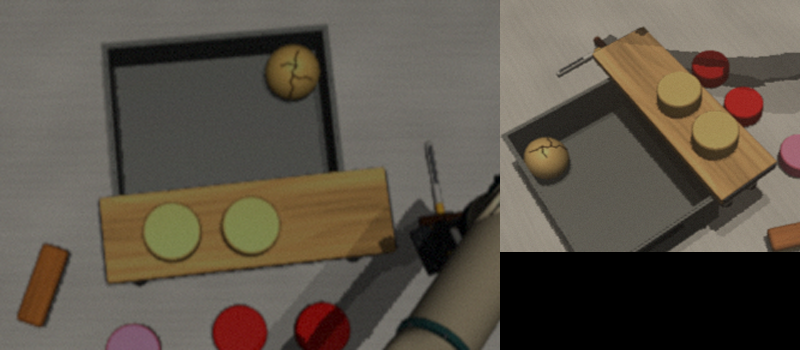

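The wheel lies dome-up in the far corner of the crate, and the sound wheels are unmoved. Its top reads up to 0.099 m where flat would give 0.073, so it may be leaning. I'll let it settle and check the height map.

```bash
python3 -m jog '[[[0,0,0],[0,0,0],0.4],[[0,0,0],[0,0,0],0.4],[[0,0,0],[0,0,0],0.4],[[0,0,0],[0,0,0],0.4],[[0,0,0],[0,0,0],0.4],[[0,0,0],[0,0,0],0.4],[[0,0,0],[0,0,0],0.4],[[0,0,0],[0,0,0],0.4],[[0,0,0],[0,0,0],0.4],[[0,0,0],[0,0,0],0.4]]'
python3 - <<'E'
from h import *
im=grab('top'); s=grab('scene')
H,W=im['depth'].shape; u,v=np.meshgrid(np.arange(W),np.arange(H)); d=im['depth']
P=(np.stack([(u-im['cx'])/im['fx']*d,(v-im['cy'])/im['fy']*d,d,np.ones_like(d)],-1)@im['world_from_camera'].T)[...,:3]
print((P[130:176:3,362:412:3,2]*1000).astype(int))
a=cv2.resize(im['frame'][120:195,350:420,::-1],(392,420),interpolation=cv2.INTER_CUBIC)
b=cv2.resize(s['frame'][210:290,150:225,::-1],(394,420),interpolation=cv2.INTER_CUBIC)
cv2.imwrite('pics/end2.png',np.hstack([a,b]))
E
```

```text
t: 8.1
tcp_pos: [0.481, -0.3325, 0.3435]
orientation: [-0.998, -1.491, 1.491]
force: [-0.1, 0.1, 0.5]
grip_width: 0.0563
[[114 125 117 121 116 105 118 109 110 111 105  99  93 101 120  -4   7]
 [ 98  96  89  94  97  83  87  78  77  71  79  75  66  68 114 115   1]
 [ 77  63  64  67  65  59  50  53  68  42  41  38  39  63 121 125   6]
 [ 39  28  35  29  33  74  85  74  93  81  72   8  10  52 112 117   7]
 [ 15   9   7   1  63  84  77  85  88  80  89  80   6  57 111 119  -3]
 [  1   7  -3  66  78  82  81  79  98  85  95  75  71  48 106 119  -6]
 [  0   2   7  71  78  83  91  88  85  92  85  82  72  36  99 117  -6]
 [  4  10   2  67  81  77  83  86  92  81  86  80  80  54  86 122  -7]
 [ 11   3   7  64  68  79  82  73  86  89  80  75  76  56  79 119   9]
 [  6   1   1  53  70  76  67  72  80  82  78  78  73  21  76 105  -1]
 [  2  -5  17  43  58  58  68  71  76  74  66  57  51   0  83 115 123]
 [  4  10   0   8  48  51  59  64  65  62  54  42  -2   6  60 123 116]
 [ 15   9   6   4  -2  42  56  49  53  57  46   4   3  -3  59 104 114]
 [ 13   0   4   1   4   5   6   5   3   2   7   1   4   3  55 101 114]
 [ -3   4  20   9   2   0   4  13  -6   7   2   2  15   6  43  96 117]
 [  3  13  12  -6   8   4   7   6   8   9   6  -8   7   7  30  94 112]]
```

View pics/end2.png

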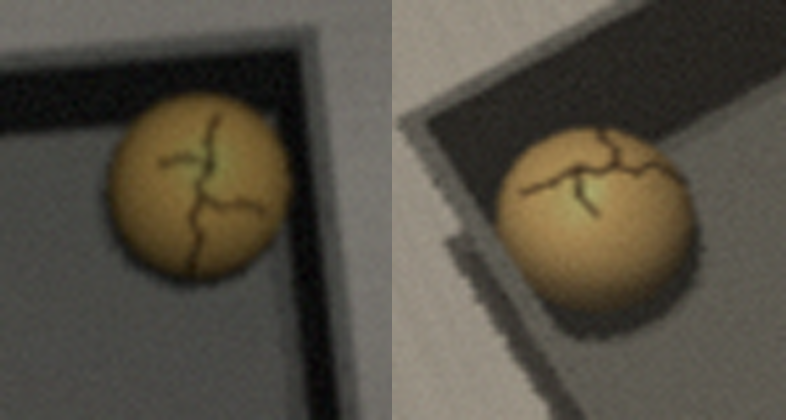

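The dome is tilted about 20° in the far corner, its far side propped against the crate walls. The whole wheel is inside and below the 120 mm rim, with a top of about 95 mm. I'll make one last check that it is at rest, then hand in.

Run:
```python
from h import *
o={k:x for k,x in np.load('pics/top.npz').items()}
R=[]
for im in (o,grab('top')):
    f=im['frame'].astype(int); v,u=np.nonzero((f[...,0]>f[...,2]*1.5)[135:208,283:400]); R.append((u.mean()+283,v.mean()+135,len(u),np.median(im['depth'][v+135,u+283])))
print(R, np.abs(f-o['frame'].astype(int))[125:185,350:415].mean(), np.abs(f-o['frame'].astype(int))[150:185,290:340].mean())
for a in ((313,248),(360,245),(237,281),(475,241)): print(world(im,*a))
if np.hypot(R[0][0]-R[1][0],R[0][1]-R[1][1])<.4: print(manip.hand_in())
```

```text
[(np.float64(383.7037887485649), np.float64(152.30769230769232), 871, np.float32(1.8991604)), (np.float64(383.254275940707), np.float64(152.096921322691), 877, np.float32(1.8991715))] 2.385128205128205 2.1729523809523807
[0.5212318  0.09958292 0.19552367]
[ 0.52995762 -0.03198315  0.19550681]
[0.44290458 0.33169334 0.04239113]
[ 0.49922857 -0.28966902  0.45951749]
```

The mask had picked up dark wall pixels, so the 0.5 px shift is doubtful. I'll repeat with a cleaner mask over a longer wait.

```bash
python3 -m jog '[[[0,0,0],[0,0,0],0.4],[[0,0,0],[0,0,0],0.4],[[0,0,0],[0,0,0],0.4],[[0,0,0],[0,0,0],0.4],[[0,0,0],[0,0,0],0.4],[[0,0,0],[0,0,0],0.4],[[0,0,0],[0,0,0],0.4],[[0,0,0],[0,0,0],0.4]]' | head -1
python3 - <<'E'
from h import *
o={k:x for k,x in np.load('pics/top.npz').items()}
R=[]
for im in (o,grab('top')):
    f=im['frame'].astype(int)[130:180,360:408]; m=(f[...,0]>f[...,2]+30)&(f[...,0]>70); v,u=np.nonzero(m); R.append(np.array([u.mean()+360,v.mean()+130,len(u)]))
print(R)
if np.hypot(*(R[0]-R[1])[:2])<.25: print(manip.hand_in())
E
```

```text
t: 9.05
[array([385.48401163, 151.48837209, 688.        ]), array([385.53129549, 151.46870451, 687.        ])]
the job is handed in; nothing more can be done
None
```

The blown wheel is off the board and lying in the grey reject crate. I handed the job in at about 9 s, well under the 32 s limit.

I pushed it with the half-open fingers, about 16° toward the crate's middle, because a straight push would have caught the crate's end wall. Then I lifted the arm clear.

- **Blown wheel:** it lies dome-up in the far corner, tilted about 20° against the crate walls rather than flat. All of it is inside, with its top at about 95 mm against the 120 mm rim.
- **At rest:** my first check disagreed, showing a 0.5 px shift, but its mask had picked up wall pixels. A repeat with a cleaner mask about 1 s later showed less than 0.1 px of movement.
- **Sound wheels:** both stayed within about 1 mm of where they started.
- **Brush and trier:** the brush had not moved. The arm hid the trier from the top camera in the last depth check, but it looked unmoved in the pictures after the push.
- **Forces:** the wrist force read near zero at the end of every move.

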